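Hand in a finished block through the check gate

TASK

Lay the drilled aluminium block flat and lengthwise in the open low-railed end of the hand-in chute, then push it along the floor of the chute so that it swings the gate open and passes right through, and press it steadily and gently against the spring stop hidden under the hood: a push of about 6 N on the stop for half a second, never more than 13 N. Then ease off slowly backwards before lifting away, so that the block stays lying against the stop and the gate closes behind it, and leave everything else on the bench where it is.

Things in the scene. Friction and masses are not known exactly. Their poses are not given: they have to be found in the camera images.
- work_center (a point): Centre (20 mm above the underside) of the loose aluminium block: 60 mm long (x), 40 wide (y), 40 tall (z), 0.21 to 0.34 kg, two dark 11 mm drill holes on top. Starts flat on the bench between robot and chute, its x within about 0.8 rad of the chute's. It is the same turned half round: either end may lead.
- chute: Fixed steel chute on a dark base plate 335 x 100 x 8 mm. Origin: gate line, mid-channel, on the bench top. x = push direction (open end, gate, stop), y left, z up; its floor is at z 8 mm. At the gate two blue posts (inner faces y -26 and +25) rise 42 mm above the floor. All chute x, y in mm below are in this frame.
- infeed (a point): Point on the chute floor mid-way along the open infeed, chute x = -64 mm: put the block's centre about here. The infeed runs from x -118 to the gate posts at x -16, between steel rails 48 mm apart inside (y -24 to +24), 12 mm thick and only 12 mm high above the floor; open above.
- gate (a joint): Gate angle, rad: 0 shut, 1.52 wide open. A plain aluminium flap 52 mm wide, 5 thick, from 4 to 38 mm above the floor, on an upright hinge pin at chute x 0, y +30. It swings only towards +x; a weak spring shuts it (1 to 3 N on the block) and pushes the block to the right wall. It shuts once the block's rear end is past x 56 and no finger is in its way.
- bay (a point): Point on the chute floor at chute x = 66 mm, y 0, in the bay beyond the gate. Bay walls are 30 mm high: right one at y -24; left one at y +38 to x 55, then a slanted lead-in, then +24 from x 66. Open above to x 118; from there to 190 a blue hood, underside 46 mm and top 50 mm above the floor. Fingers can follow behind the block up to the hood.
- stop_post: Blue plate at the chute's closed end, chute x = 202 (origin on the floor, axes as the chute). It carries a rod, clamped at an unknown unmeasured setting, with a spring buffer that the block meets: its free face is anywhere from x 122 to 162. It gives 1.8 N/mm (plus 0.05 N per mm/s) for 5 mm, then is hard. Sliding the block takes 1 to 3 N more. Eased off slowly, the block stays touching it.

How it is judged:
By the outcome, as a careful person would: the job done as asked, in the order asked, and still so for the second after the job is handed in, with the robot touching nothing.
It also fails if it takes over 61 s, if anything falls off the work surface, if the arm or the gripper's body presses on something with over 40 N, if the wrist force passes 120 N, or if a joint passes its speed limit or range.

ROBOT

A 7-joint arm with a two-finger parallel gripper is mounted at the origin on the work surface. World frame = base frame: x ahead of the robot, y to its left, z up, the work surface at z = 0. Lengths are in m, angles in degrees, forces in N, time in s.
With the tool pointing down it reaches from about 0.35 to 0.775 m from the base axis. Payload 3.1 kg.
Tool frame: the origin (TCP) lies on the centre line of the jaws, within the pads' length; the fingertips stand 17 mm ahead of it and the grasp point (between the pads) lies 2 mm behind it (robot.tip_reach is the distance from the TCP to the fingertips, in m); z points along the fingers, y is the direction in which the jaws open and shut (so a half turn about z gives the same grasp; the last joint's range is limited). The gripper opens to 85 mm and grips with 20 to 120 N. Pads are 22 mm wide; open, the fingers measure 114 mm over their backs; the gripper's body (76 mm by 85 mm) begins 54 mm behind the grasp point. The pads swing forward as they close: fully open they stand 13 mm farther back than shut.
Start: joints at [-68.394, 17.813, 0.802, 86.603, -0.252, 75.585, -1.558], TCP at [0.224, 0.502, 0.248] pointing down, gripper open.
Joint ranges: [-154.91, 154.91], [-16.99, 109.72], [-72.82, 74.43], [7.12, 147.25], [-82.49, 262.49], [11.32, 116.49], [-174.64, 174.64]. Speed limits (degrees/s): [159.86, 159.86, 180, 180, 180, 180, 180].

INTERFACE

Orientations are given as [roll, pitch, yaw] about the fixed x, y, z axes, in that order (R = Rz(yaw) Ry(pitch) Rx(roll)).
In Python, from station import robot, fingers, vision, workorder, recognise gives the robot as it stands. Calls block until the motion is done:
- robot.move_to(position, orientation): joint-space move of the TCP to a pose.
- robot.line_to(position, orientation=None, velocity=0.15, f_stop=None): straight line of the TCP; orientation=None keeps the orientation; velocity is the mean speed in m/s. With f_stop (N) it stops when the force on the tool has changed by that much, and returns True; else False.
- robot.move_j(angles): joint-space move.
- fingers.gripper_to(opening, force=None): opening from 0.0 (shut) to 1.0 (fully open); force is the grip in N (None keeps the last); returns when the fingers have stopped.
- robot.pause(seconds).
- robot.inverse_kinematics(position, orientation): joint angles nearest the present ones, or None.
- vision.grab_frame(name): name is "scene" or "top" or "wrist"; returns the picture (420x560x3 uint8, red, green, blue); there is no depth.
- vision.calibration(name): a dict with "mtx" (3x3 intrinsics, pixels), "k1" (the pictures are not rectified: a ray, as slopes to the right and down, at radius r is drawn at 1 + k1 r^2 times it, then the intrinsics apply), "extrinsics" (4x4, takes a point from world to camera coordinates); the wrist camera has in their place "T_tool_cam" (4x4, takes a point from camera to tool coordinates, whose origin is the TCP and whose axes are the flange's). Camera axes: x right, y up, looking along -z (the intrinsics and any distortion apply to the point x, -y, -z); pixel columns grow to the right and rows downward; lengths in m; the calibration is good to about 2 mm. A picture is of the moment at which its call begins: read the wrist's pose just before it. calibration takes no time and is no camera call.
A pose or a line that the arm cannot do raises robot.PlanningError and nothing moves.
- workorder.close_job(): hands the job in, once; it reports no verdict.
Trained networks look in the newest picture that a camera, given by its name, has taken for a name from the list of things; names that differ only in an ending like _2 or _b are one class to them, and where a whole thing is asked for, a point or a joint stands for the part that bears it (a point fixed in the world has none). Each returns a list of dicts, best first, with "p" (0 to 1); they miss things now and then, are a little off and sometimes report something else, mostly with a low value. They report only what shows in the picture. A call takes as long as a camera call.
- recognise(label, camera): "rect" ([centre column, centre row, width, height] in pixels, round what is visible of it).
Readings, each from a call of its own:
- robot.current_time_s(): time.
- robot.current_joint_positions(): joint angles.
- robot.current_dq(): joint speeds.
- robot.current_joint_torque(): joint torques, N m.
- robot.current_tool_pos(): TCP position.
- robot.current_eef_rot(): TCP orientation.
- robot.current_contact_force(): force on the tool from outside, world axes, zero at the start.
- robot.current_torque(): the same for the moment, N m.
- robot.current_finger_gap(): opening from 0.0 (shut) to 1.0 (fully open).
Only numpy, scipy, OpenCV 4.12 (cv2) and the standard library are available. Lean on these libraries where they do the work, as an engineer would, in place of code of your own. Each camera call takes 0.05 s, during which the arm holds its last target.

## Working session

There is one attempt and no reset: what is moved stays moved. The work goes in short steps, each a Python script; the robot and the scene stay as the last script left them, time stands still between calls to the robot, and variables do not carry over. Pictures are saved under pics/ and viewed, and the job is handed in when it is done.

```bash
ls; mkdir -p pics; python3 - <<'E'
from station import robot, fingers, vision, workorder, recognise
import cv2
print(robot.current_time_s(), robot.current_tool_pos(), robot.current_eef_rot())
for n in ("scene","top"):
    im=vision.grab_frame(n); cv2.imwrite(f"pics/{n}0.png",im[:,:,::-1])
    for l in ("work_center","chute","gate","stop_post"):
        print(n,l,[(round(d["p"],2),[round(float(v),1) for v in d["rect"]]) for d in recognise(l,n)[:3]])
    c=vision.calibration(n); print(c)
print(vision.calibration("wrist"), robot.current_time_s())
E
```

```text
pics
0.0 [0.22336938 0.50183676 0.24723106] [-1.79866081e+02  6.15923563e-03  1.56011104e+02]
scene work_center [(0.72, [139.7, 245.8, 44.0, 49.1])]
scene chute [(0.58, [323.1, 266.9, 125.1, 181.1])]
scene gate [(0.69, [342.4, 224.4, 42.5, 27.9])]
scene stop_post [(0.63, [296.9, 322.8, 50.5, 44.9])]
{'mtx': array([[521.39556549,   0.        , 270.87286315],
       [  0.        , 521.39556549, 206.17478308],
       [  0.        ,   0.        ,   1.        ]]), 'k1': -0.06083355204071219, 'extrinsics': array([[ 0.83929175,  0.5436769 ,  0.00218568, -0.46728358],
       [-0.3470708 ,  0.53268143,  0.77187587,  0.16955979],
       [ 0.41848681, -0.64858764,  0.63576951, -1.05768973],
       [ 0.        ,  0.        ,  0.        ,  1.        ]])}
top work_center [(0.72, [381.9, 280.6, 42.1, 29.1]), (0.42, [299.7, 148.7, 193.8, 88.9])]
top chute [(0.78, [298.6, 150.1, 192.5, 84.1])]
top gate [(0.67, [271.5, 148.6, 7.7, 30.7]), (0.17, [299.6, 151.7, 189.6, 85.8])]
top stop_post [(0.91, [387.6, 131.9, 20.9, 34.5])]
{'mtx': array([[441.44886473,   0.        , 278.35673413],
       [  0.      
[... 225 characters left out ...]
0.08314836, -0.55482859],
       [-0.08357925,  0.01549411,  0.99638067, -0.76703847],
       [ 0.        ,  0.        ,  0.        ,  1.        ]])}
{'mtx': array([[306.48728234,   0.        , 280.21076802],
       [  0.        , 306.48728234, 208.88898345],
       [  0.        ,   0.        ,   1.        ]]), 'k1': -0.03803475658688907, 'T_tool_cam': array([[ 1.58806424e-05,  9.62376016e-01,  2.71721188e-01,
         6.98916743e-02],
       [ 9.99999931e-01,  8.58569720e-05, -3.62530919e-04,
        -4.06922891e-04],
       [-3.72220220e-04,  2.71721175e-01, -9.62375948e-01,
        -1.24679617e-01],
       [ 0.00000000e+00,  0.00000000e+00,  0.00000000e+00,
         1.00000000e+00]])} 0.5
```

View pics/scene0.png

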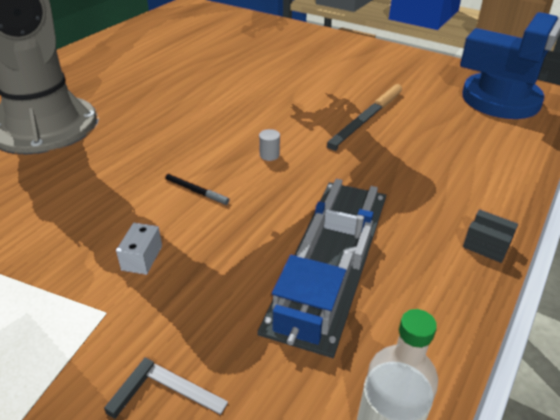

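```bash
python3 -c "
import cv2
im=cv2.imread('pics/top0.png');cv2.imwrite('pics/top0c.png',cv2.resize(im[90:310,190:420],None,fx=2.7,fy=2.7,interpolation=cv2.INTER_CUBIC))"
```

```text
(no output)
```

View pics/top0c.png

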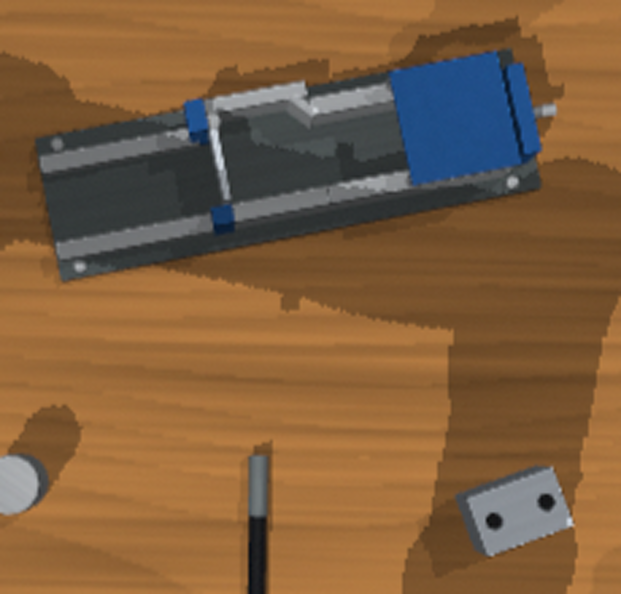

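The top view shows the chute running to the right in the picture (world −y). The gate is near (271,149) and the hood and stop are near (387,132). The block is at (382,281) with its drill holes visible. I'll fit coarse poses from clicked points first.

```bash
cat > h.py <<'E'
import numpy as np, cv2
from scipy.optimize import least_squares
from scipy.spatial.transform import Rotation as R
from station import robot, fingers, vision, workorder, recognise
def proj(cal,E,P):
    P=np.atleast_2d(P); c=P@E[:3,:3].T+E[:3,3]
    s=np.c_[c[:,0],-c[:,1]]/(-c[:,2:3]); r2=(s**2).sum(1,keepdims=True)
    s=s*(1+cal["k1"]*r2); K=cal["mtx"]
    return np.c_[K[0,0]*s[:,0]+K[0,2],K[1,1]*s[:,1]+K[1,2]]
def wristE(cal,pos,rpy):
    T=np.eye(4);T[:3,:3]=R.from_euler("xyz",rpy,degrees=True).as_matrix();T[:3,3]=pos
    return np.linalg.inv(T@cal["T_tool_cam"])
def placed(q,L):
    L=np.atleast_2d(L); c,s=np.cos(q[2]),np.sin(q[2])
    return np.c_[q[0]+c*L[:,0]-s*L[:,1], q[1]+s*L[:,0]+c*L[:,1], L[:,2]]
def fit(views,L,q0):  # views: list (cal,E,px with nan for unseen)
    def f(q):
        out=[]
        for cal,E,px in views:
            d=(proj(cal,E,placed(q,L))-px); out.append(np.nan_to_num(d).ravel())
        return np.concatenate(out)
    r=least_squares(f,q0,loss="soft_l1"); return r.x, f(r.x).reshape(-1,2)
E
python3 - <<'E'
from h import *
cal=vision.calibration("top");E=cal["extrinsics"]
o=lambda a:np.array(a)/2.7+[190,90]-0.3
# chute: plate corners (x -118..217?), rail ends
L=np.array([[-118,50,8],[-118,-50,8],[217,-50,8],[217,50,8],[190,-30,58],[118,30,58],[118,-30,58]])/1000
px=o([[38,138],[62,281],[541,187],[511,50],[0,0],[0,0],[0,0]]);
Lm=L[:4]
q,r=fit([(cal,E,px[:4])],Lm,[0.7,0.05,-1.4]);print(q,np.degrees(q[2]));print(r)
for n,l in (("hood118L",[.118,.036,.058]),("hood118R",[.118,-.036,.058]),("hood190R",[.19,-.036,.058]),("postL",[-.006,.03,.05]),("postR",[-.006,-.03,.05]),("railendL",[-.118,.03,.02])):
    print(n,(proj(cal,E,placed(q,[l]))-[190,90]+.3)*2.7)
Lb=np.array([[-30,20,40],[30,20,40],[30,-20,40],[-30,-20,40]])/1000
pb=o([[468,495],[552,468],[572,521],[491,555]])
q,r=fit([(cal,E,pb)],Lb,[0.45,-.2,-1.4]);print(q,np.degrees(q[2]));print(r)
print(proj(cal,E,placed(q,[[-.0145,0,.04],[.0145,0,.04]])-0*1))
E
```

```text
[ 0.66117785  0.02638822 -1.35084937] -77.3979679412178
[[-1.25666837  0.09549897]
 [-0.27270157  0.02051651]
 [ 0.78950633  0.44041838]
 [ 0.49696352 -0.6856144 ]]
hood118L [[386.80535446  72.38960829]]
hood118R [[409.56587008 180.22754497]]
hood190R [[518.78472779 159.26415403]]
postL [[200.41220675 120.15217843]]
postR [[218.15704569 209.78692734]]
railendL [[ 37.23459889 162.66121758]]
[ 0.44318331 -0.17414476 -1.19194834] -68.29360906507642
[[-0.5744114   0.39975274]
 [ 0.32170254 -1.63967242]
 [ 1.34240436  0.47346581]
 [-0.76087714  0.04138091]]
[[374.91765147 281.20936612]
 [390.41080063 275.36121614]]
```

```bash
python3 - <<'E'
from h import *
q=[0.6612,0.0264,-1.35085]
for yaw in (-77.4,102.6):
  for l in ([-.16,0,.15],[-.11,0,.03],[-.064,0,.04],[.09,0,.03],[.09,0,.2]):
    p=placed(q,[l])[0]; j=robot.inverse_kinematics(p,[180,0,yaw]); print(yaw,l,p.round(3),None if j is None else np.round(j,0))
  for z in (.03,.15): print(yaw,robot.inverse_kinematics([.4432,-.174,z],[180,0,yaw+9]))
# view chute: camera over infeed/gate
p=placed(q,[[-.03,0,.22]])[0]
import sys
robot.move_to(p,[180,0,102.6])
print(robot.current_time_s())
pos,rpy=robot.current_tool_pos(),robot.current_eef_rot()
im=vision.grab_frame("wrist"); cv2.imwrite("pics/w1.png",im[:,:,::-1]); np.save("w1.npy",np.r_[pos,rpy]); print(pos,rpy)
cal=vision.calibration("wrist");E=wristE(cal,pos,rpy)
L=np.array([[-118,50,8],[-118,-50,8],[-118,24,20],[-118,-24,20],[-118,36,20],[-118,-36,20],[-16,24,20],[-16,-24,20]])/1000
print(proj(cal,E,placed(q,L)))
E
```

```text
-77.4 [-0.16, 0, 0.15] [0.626 0.183 0.15 ] [-15.  34.  -4.  77.   3.  70. 173.]
-77.4 [-0.11, 0, 0.03] [0.637 0.134 0.03 ] [ -49.   57.   64.   86.  -52.   71. -145.]
-77.4 [-0.064, 0, 0.04] [0.647 0.089 0.04 ] [ -45.   56.   64.   85.  -52.   72. -141.]
-77.4 [0.09, 0, 0.03] [ 0.681 -0.061  0.03 ] [ -29.   59.   64.   79.  -54.   74. -130.]
-77.4 [0.09, 0, 0.2] [ 0.681 -0.061  0.2  ] [ -27.   48.   64.   68.  -42.   87. -138.]
-77.4 [-27.33424902  39.25447051  64.47890564 114.79533573 -44.13044027
  55.09391759 -98.35486551]
-77.4 [ -30.70742731   23.7985978    64.8731244   107.85355335  -24.0568344
   63.66554844 -115.04509395]
102.6 [-0.16, 0, 0.15] [0.626 0.183 0.15 ] [-33.  35.  24.  78. -14.  70.   5.]
102.6 [-0.11, 0, 0.03] [0.637 0.134 0.03 ] [-32.  43.  29.  85. -23.  58.  16.]
102.6 [-0.064, 0, 0.04] [0.647 0.089 0.04 ] [-30.  43.  34.  84. -26.  60.  22.]
102.6 [0.09, 0, 0.03] [ 0.681 -0.061  0.03 ] [-18.  48.  38.  79. -31.  63.  37.]
102.6 [0.09, 0, 0.2] [ 0.681 -0.061  0.2  ] [-19.  40.  43.  68. -26.  81.  33.]
102.6 [-26.12443407  37.74118851  62.16802063 114.76447985 -42.13347989
  53.79006932  79.86751929]
102.6 [-27.54827592  21.52171081  59.61570899 107.77994226 -20.88990718
  62.56367079  61.80344394]
2.725
[0.65444398 0.05812472 0.21995934] [ 1.79995334e+02 -9.42441325e-02  1.02792056e+02]
[[328.78325105 107.14510534]
 [233.43439426 106.80592116]
 [304.9068914  106.37777215]
 [257.39279877 106.20849953]
 [316.77232555 106.44974876]
 [245.52182485 106.19592535]
 [302.66986242 204.0016296 ]
 [258.86309304 203.86073714]]
```

View pics/w1.png

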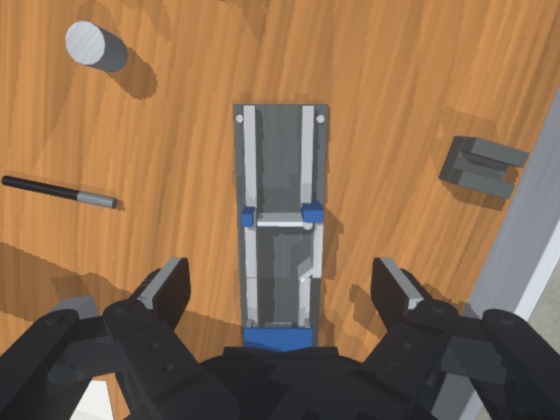

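The wrist view shows the chute upright in the picture. The plate's open-end corners are near (235,104) and (328,104), the gate at row 219 and the hood edge at row 330. I'll zoom in to refine.

```bash
python3 -c "
import cv2
im=cv2.imread('pics/w1.png');cv2.imwrite('pics/w1a.png',cv2.resize(im[95:235,220:345],None,fx=4,fy=4,interpolation=cv2.INTER_CUBIC))
cv2.imwrite('pics/w1b.png',cv2.resize(im[205:355,220:345],None,fx=4,fy=4,interpolation=cv2.INTER_CUBIC))"
```

```text
(no output)
```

View pics/w1a.png

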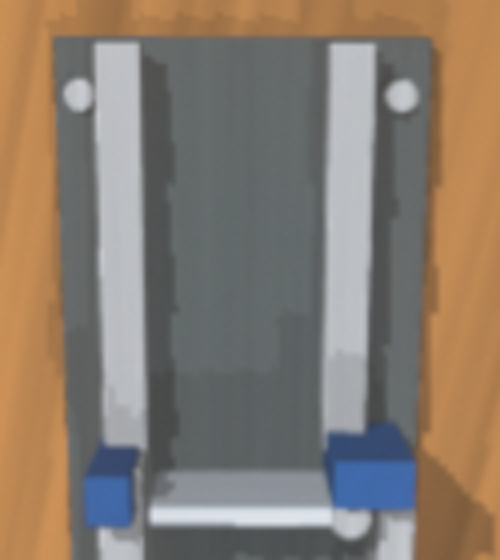

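View pics/w1b.png

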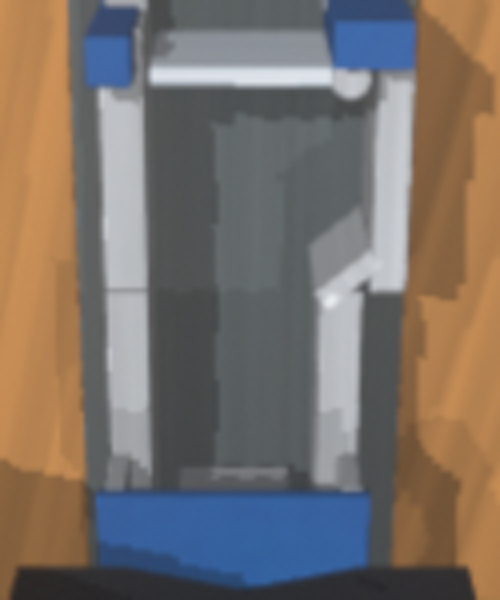

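```bash
python3 - <<'E'
from h import *
w=np.load("w1.npy");cal=vision.calibration("wrist");E=wristE(cal,w[:3],w[3:])
a=lambda u,v:[u/4+220-.375,v/4+95-.375]
b=lambda u,v:[u/4+220-.375,v/4+205-.375]
pts=[([-118,-36,20],a(95,43)),([-118,-24,20],a(138,43)),([-118,24,20],a(330,43)),([-118,36,20],a(375,43)),
([-120,-50,8],a(54,38)),([-120,50,8],a(432,38)),
([-16,24,20],a(323,432)),([-16,-24,20],a(147,445)),
([118,-30,58],None)]
pts=[p for p in pts if p[1] is not None][:8]
L=np.array([p[0] for p in pts])/1000;px=np.array([p[1] for p in pts])
px[6:,1]=np.nan
q,r=fit([(cal,E,px)],L,[0.6612,0.0264,-1.35085]);print(q,np.degrees(q[2]));print(r.round(2))
for n,l in (("postRin",[-16,-26,50]),("postLin",[-16,25,50]),("gatetop near tip",[2.5,-22,46]),("gate top far",[-2.5,-22,46]),("lw55",[55,38,38]),("lw66",[66,24,38]),("hoodL",[118,36,58]),("hoodR",[118,-36,58]),("rw66",[66,-24,38])):
    print(n,((proj(cal,E,placed(q,[np.array(l)/1000]))-[220,205]+.375)*4).round(0))
for x in (118,122,126,130,135,140):
    print(x,((proj(cal,E,placed(q,[np.array([x,0,z])/1000 for z in (18,28,38)]))-[220,205]+.375)*4).round(0).tolist())
E
```

```text
[ 0.65860391  0.02671683 -1.35067912] -77.38821313535979
[[-0.33 -0.08]
 [ 0.79 -0.07]
 [ 0.34  0.08]
 [ 0.97  0.15]
 [-2.15 -0.18]
 [-1.1   0.13]
 [ 0.06  0.  ]
 [ 0.22  0.  ]]
postRin [[131.  24.]]
postLin [[335.  25.]]
gatetop near tip [[149.  89.]]
gate top far [[149.  70.]]
lw55 [[373. 260.]]
lw66 [[321. 296.]]
hoodL [[365. 501.]]
hoodR [[103. 500.]]
rw66 [[148. 295.]]
118 [[235.0, 416.0], [235.0, 436.0], [235.0, 456.0]]
122 [[235.0, 428.0], [235.0, 447.0], [234.0, 468.0]]
126 [[235.0, 439.0], [235.0, 459.0], [234.0, 480.0]]
130 [[235.0, 450.0], [235.0, 470.0], [234.0, 491.0]]
135 [[235.0, 464.0], [235.0, 484.0], [234.0, 506.0]]
140 [[235.0, 478.0], [235.0, 498.0], [234.0, 520.0]]
```

```bash
python3 - <<'E'
from h import *
yaw=110; u=np.array([np.cos(np.radians(yaw)),np.sin(np.radians(yaw))])
p=np.array([.4432,-.1741])-u*.03
robot.move_to([*p,.19],[180,0,yaw])
pos,rpy=robot.current_tool_pos(),robot.current_eef_rot()
im=vision.grab_frame("wrist"); np.save("w2.npy",np.r_[pos,rpy]); print(robot.current_time_s(),pos,rpy)
print(recognise("work_center","wrist")[:2])
cv2.imwrite("pics/w2.png",im[:,:,::-1]); 
cv2.imwrite('pics/w2a.png',cv2.resize(im[130:270,200:360,::-1],None,fx=4,fy=4,interpolation=cv2.INTER_CUBIC))
E
```

```text
4.0667 [ 0.4550601  -0.20098574  0.19025403] [1.79919698e+02 1.53791555e-02 1.10155414e+02]
[{'rect': [278.3, 163.9, 43.0, 68.7], 'p': 0.79}]
```

View pics/w2a.png

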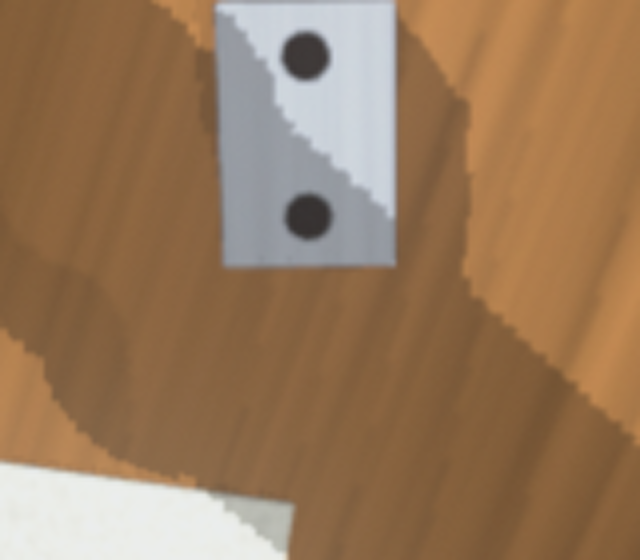

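Block top-face corners in the crop are at (215,3), (395,2), (396,265) and (223,267), and the aspect ratio of 1.48 matches 60:40. Next I fit its pose, grasp across the 40 mm width and look again.

```bash
python3 - <<'E'
from h import *
w=np.load("w2.npy");cal=vision.calibration("wrist");E=wristE(cal,w[:3],w[3:])
a=lambda u,v:[u/4+200-.375,v/4+130-.375]
px=np.array([a(215,3),a(395,2),a(396,265),a(223,267)])
# tool yaw ~110 : image up = +tool x; image right = tool +y = (sin,-cos); in block frame w/ x=tool x: right = -y
L=np.array([[30,20,40],[30,-20,40],[-30,-20,40],[-30,20,40]])/1000
fits=[]
for o in ([0,1,2,3],[1,0,3,2]):
    q,r=fit([(cal,E,px)],L[o],[.4432,-.1741,np.radians(110)]); print(q,np.degrees(q[2]),r.round(2).tolist()); fits.append((np.abs(r).sum(),q))
q=min(fits,key=lambda t:t[0])[1]; yaw=np.degrees(q[2])
h=proj(cal,E,placed(q,[[0,0,.04]]));print("centre px",h,"holes mid",np.mean([a(306,56),a(308,216)],0), "top est .4432,-.1741")
np.save("blk.npy",q)
assert np.hypot(q[0]-.4432,q[1]+.1741)<.012
print(robot.current_finger_gap())
robot.line_to([q[0],q[1],.12],[180,0,yaw],velocity=.12)
print(robot.line_to([q[0],q[1],.030],velocity=.08,f_stop=8))
fingers.gripper_to(0.0,force=30)
print(robot.current_finger_gap(),robot.current_tool_pos(),robot.current_contact_force(),robot.current_time_s())
E
```

```text
[ 0.43971064 -0.17109616  1.93490746] 110.8620313161089 [[-0.41, -0.35], [0.51, -0.7], [0.03, 0.59], [-0.1, 0.62]]
[ 0.46850767 -0.16053582  1.91299663] 109.60663308813861 [[81.4, -0.34], [-9.44, -0.63], [-10.8, 0.66], [75.76, 0.56]]
centre px [[276.4501825  164.15002109]] holes mid [276.375 163.625] top est .4432,-.1741
0.9975918211668865
False
0.4604057337348436 [ 0.44018712 -0.17117427  0.0303822 ] [0.28859808 0.16560934 2.99612107] 6.675
```

```bash
python3 - <<'E'
from h import *
C=np.array([0.65860391,0.02671683,-1.35067912]); yaw=102.61
p=robot.current_tool_pos(); robot.line_to([p[0],p[1],.14],velocity=.15)
print(robot.current_finger_gap(),robot.current_contact_force())
t=placed(C,[[-.066,0,.14]])[0]
robot.move_to(t,[180,0,yaw]); t[2]=.07; robot.line_to(t,velocity=.12)
print(robot.current_tool_pos(),t,robot.current_finger_gap(),robot.current_time_s())
im=vision.grab_frame("scene"); cv2.imwrite("pics/s3.png",cv2.resize(im[150:300,240:440,::-1],None,fx=4,fy=4,interpolation=cv2.INTER_CUBIC))
im=vision.grab_frame("wrist"); cv2.imwrite("pics/w3.png",im[:,:,::-1])
E
```

```text
0.4648568142217064 [ 0.34626493 -0.28732541 -2.45971969]
[0.64489269 0.09070109 0.07082345] [0.64419321 0.09112437 0.07      ] 0.45933109924388343 9.55
```

View pics/s3.png

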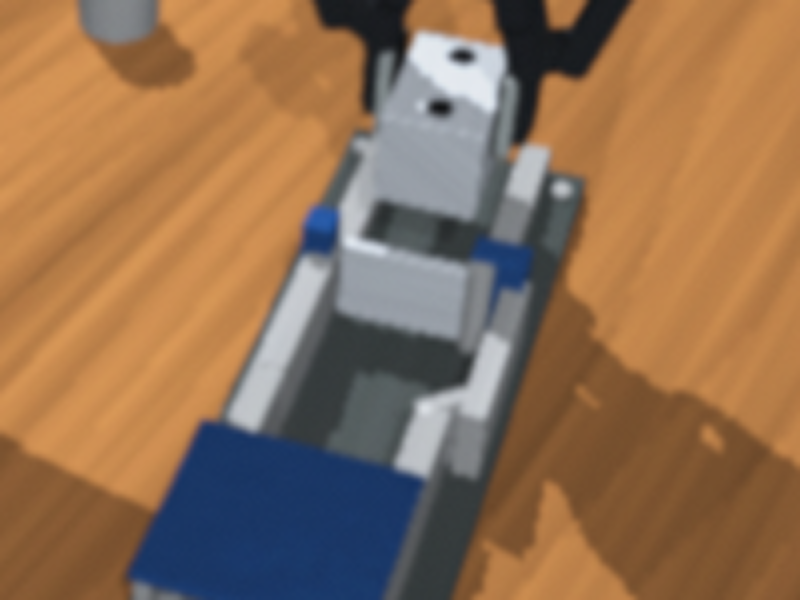

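View pics/w3.png

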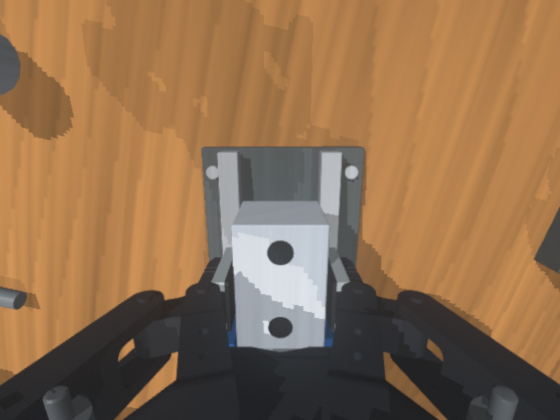

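The block is centred over the channel: its column centre is 280, and the midpoint between the rails is about 280. Now I lower it.

```bash
python3 - <<'E'
from h import *
C=np.array([0.65860391,0.02671683,-1.35067912])
t=placed(C,[[-.066,0,.0375]])[0]
s=robot.line_to(t,velocity=.03,f_stop=5)
print(s,robot.current_tool_pos(),robot.current_contact_force(),robot.current_finger_gap())
fingers.gripper_to(0.62)
print(robot.current_contact_force(),robot.current_finger_gap(),robot.current_time_s())
p=robot.current_tool_pos(); robot.line_to([p[0],p[1],.12],velocity=.12)
back=placed(C,[[-.10,-.002,.16]])[0]; robot.line_to(back,velocity=.15)
pos,rpy=robot.current_tool_pos(),robot.current_eef_rot();np.save("w4.npy",np.r_[pos,rpy])
im=vision.grab_frame("wrist"); cv2.imwrite("pics/w4.png",im[:,:,::-1])
im=vision.grab_frame("scene"); cv2.imwrite("pics/s4.png",cv2.resize(im[150:300,240:440,::-1],None,fx=4,fy=4,interpolation=cv2.INTER_CUBIC))
print(robot.current_time_s())
E
```

```text
True [0.64392707 0.09110355 0.03849687] [-0.42913923  0.8503146   4.7872468 ] 0.4589177257525135
[-0.89679604  0.1115738  -0.63680509] 0.6164737712622728 10.9083
12.3583
```

View pics/w4.png

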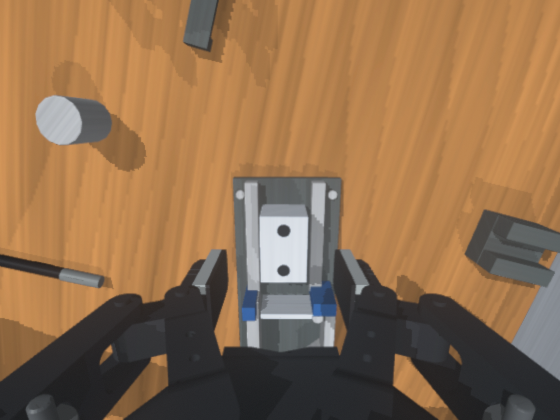

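View pics/s4.png

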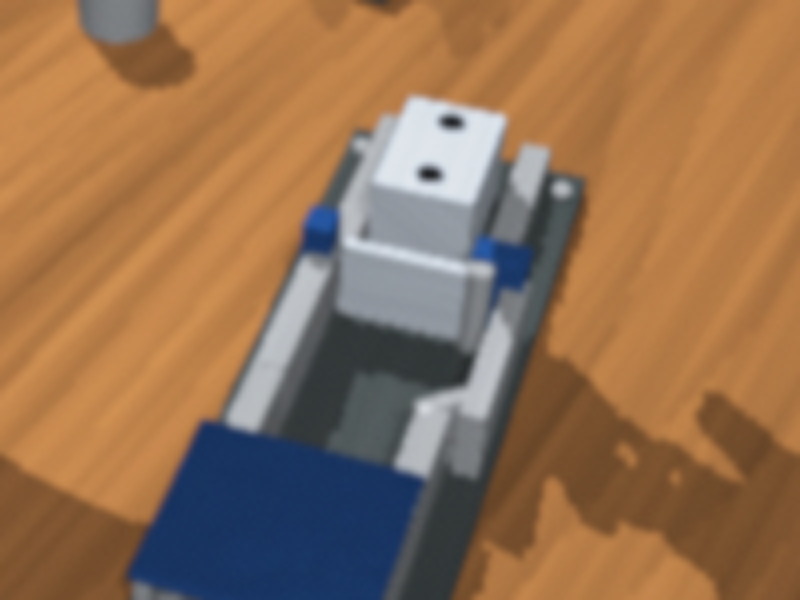

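The block lies flat in the infeed and square between the rails; its holes are at (283,231) and (283,270). Now I shut the fingers, come down behind it and push.

```bash
python3 - <<'E'
from h import *
C=np.array([0.65860391,0.02671683,-1.35067912]); ux=np.array([np.cos(C[2]),np.sin(C[2]),0])
def loc(p):
    d=np.array(p)-[C[0],C[1],0]; return np.array([d[:2]@ux[:2], -d[0]*ux[1]+d[1]*ux[0], d[2]])*1000
robot.line_to(placed(C,[[-.135,-.003,.12]])[0],velocity=.15)
fingers.gripper_to(0.0)
print("tip",robot.tip_reach,robot.current_finger_gap())
s=robot.line_to(placed(C,[[-.135,-.003,.035]])[0],velocity=.07,f_stop=6); print("down",s,loc(robot.current_tool_pos()).round(1),robot.current_contact_force().round(2))
assert not s
f0=np.array(robot.current_contact_force())
for x in (-.115,-.100,-.085,-.06,-.04,-.02,0.0):
    s=robot.line_to(placed(C,[[x,-.003,.035]])[0],velocity=.04,f_stop=12)
    f=np.array(robot.current_contact_force())-f0
    print(s,loc(robot.current_tool_pos()).round(1),round(float(-f@ux),2),f.round(2),round(robot.current_time_s(),2))
    if s: break
im=vision.grab_frame("scene"); cv2.imwrite("pics/s5.png",cv2.resize(im[150:300,240:440,::-1],None,fx=4,fy=4,interpolation=cv2.INTER_CUBIC))
np.save("f0.npy",f0)
E
```

```text
tip 0.017 -0.0023615394968987285
down False [-135.    -2.4   35.7] [-0.56  0.09  0.14]
False [-115.   -3.   35.] -0.12 [ 0.36 -0.04  0.88] 15.43
False [-99.2  -3.   35.1] -0.05 [ 0.51  0.06 -1.04] 15.96
False [-83.9  -3.1  35.1] 0.08 [ 0.7   0.24 -0.16] 16.48
False [-60.4  -3.2  35. ] 3.73 [-0.77  3.65  1.93] 17.26
False [-37.8  -3.   35.1] 0.13 [0.44 0.23 0.1 ] 17.91
False [-18.2  -3.1  35. ] -0.7 [ 1.06 -0.48 -0.17] 18.56
False [ 1.6 -3.  35.1] -0.05 [ 0.83  0.14 -0.72] 19.21
```

View pics/s5.png

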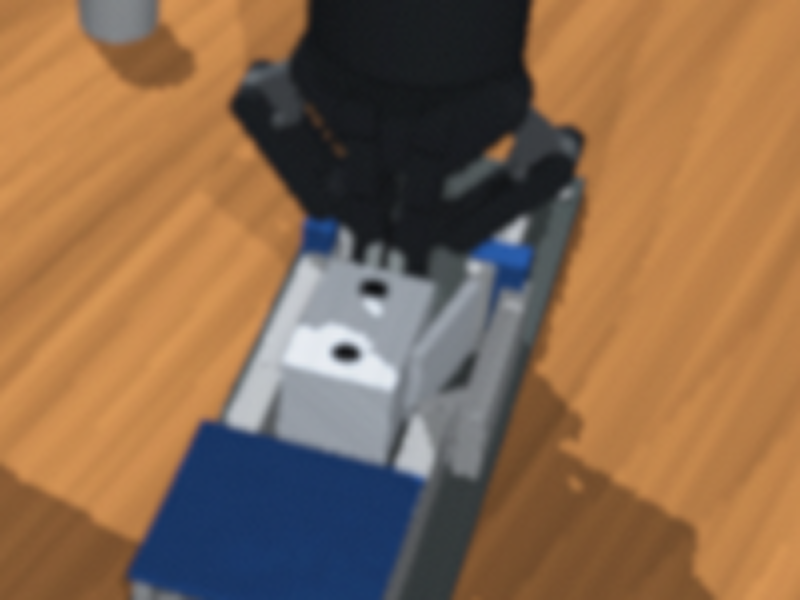

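The block is through the gate opening and running along the right wall, with the flap resting on its left side. Now the slow approach.

```bash
cat > push.py <<'E'
from h import *
C=np.array([0.65860391,0.02671683,-1.35067912]); ux=np.array([np.cos(C[2]),np.sin(C[2]),0])
def loc(p):
    d=np.array(p)-[C[0],C[1],0]; return np.array([d[:2]@ux[:2], -d[0]*ux[1]+d[1]*ux[0], d[2]])*1000
f0=np.load("f0.npy")
def force(n=4,dt=.02):
    v=[]
    for i in range(n):
        if i: robot.pause(dt)
        v.append(-(np.array(robot.current_contact_force())-f0)@ux)
    return float(np.mean(v)),float(np.ptp(v))
def go(x,y=-.003,v=.008,f=None,z=.035): return robot.line_to(placed(C,[[x,y,z]])[0],velocity=v,f_stop=f)
E
python3 - <<'E'
from push import *
print(go(.020,v=.03,f=10),force(),loc(robot.current_tool_pos()).round(1))
print(go(.040,v=.025,f=8),force(),loc(robot.current_tool_pos()).round(1),robot.current_time_s())
x=.040; hist=[]
while x<.104 and robot.current_time_s()<40:
    x+=.001
    s=go(x,v=.008,f=6)
    m,r=force(3,.015); p=loc(robot.current_tool_pos()); hist.append((x*1000,p[0],m,r,robot.current_time_s()))
    if s or m>3.8: break
for h in hist[-14:]: print(np.round(h,2))
print(s,len(hist))
E
```

```text
False (-0.1676662012423027, 1.7252435644141966) [21.1 -3.1 35. ]
False (0.7348923084369496, 0.9546830644613187) [40.6 -3.1 35. ] 21.125
[59.   59.1   1.37  0.77 26.98]
[60.   60.05  1.35  0.53 27.29]
[61.   61.08  2.36  0.62 27.6 ]
[62.   62.12  2.52  0.65 27.91]
[63.   63.17  2.13  1.03 28.22]
[64.   64.22  1.91  0.58 28.52]
[65.   65.22  1.52  0.55 28.83]
[66.   66.22  2.02  1.19 29.14]
[67.   67.21  2.38  0.96 29.45]
[68.   68.2   1.88  0.5  29.76]
[69.   69.26  1.62  1.21 30.07]
[70.   70.02  1.73  0.94 30.38]
[71.   70.45  3.22  1.06 30.68]
[72.   71.08  5.21  0.27 30.99]
False 32
```

```bash
python3 - <<'E'
from push import *
robot.pause(.1); print(force(6,.03),loc(robot.current_tool_pos()).round(2))
x=.072
for i in range(6):
    x+=.0006; s=go(x,v=.006,f=5); m,r=force(6,.02); print(round(x*1000,1),loc(robot.current_tool_pos())[0].round(2),round(m,2),round(r,2),s,round(robot.current_time_s(),2))
    if m>6.9: break
E
```

```text
(4.703407455252527, 1.283113862253396) [71.11 -2.96 34.97]
72.6 71.4 4.98 1.43 False 31.59
73.2 71.63 5.41 1.27 False 31.93
73.8 71.81 6.11 1.93 False 32.26
74.4 72.02 6.2 1.19 False 32.59
75.0 72.21 6.91 1.95 False 32.92
```

Contact fits xc≈69.5 mm with about 1.9 N of sliding friction and about 1.8 N/mm, so the stop force is now about 4.9 N. I'll go on to about 7.9 N at the tool (6 N on the stop) and hold.

```bash
python3 - <<'E'
from push import *
x=.075
while x<.0785:
    x+=.0006; s=go(x,v=.006,f=5); m,r=force(6,.02); p=loc(robot.current_tool_pos())[0]; print(round(x*1000,1),p.round(2),round(m,2),round(r,2),s,round(robot.current_time_s(),2))
    if m>7.6 or p>72.8: break
robot.pause(.3); print(force(6,.03),loc(robot.current_tool_pos()).round(2)); robot.pause(.3)
print(force(6,.03),loc(robot.current_tool_pos()).round(2),robot.current_time_s())
np.save("x.npy",x)
E
```

```text
75.6 72.39 7.29 2.25 False 33.26
76.2 72.6 8.13 2.51 False 33.59
(8.002202798804642, 0.9727039086194829) [72.59 -2.77 35.02]
(8.229209510329442, 0.47329784837696387) [72.58 -2.8  34.99] 34.525
```

The hold lasted over 0.9 s at 8.0–8.2 N on the tool, so about 6 N on the stop. Now I ease off slowly.

```bash
python3 - <<'E'
from push import *
x=float(np.load("x.npy"))
for xx in (.0745,.0725,.071,.0695,.068,.0655):
    go(xx,v=.004); print(xx,loc(robot.current_tool_pos())[0].round(2),np.round(force(3,.02),2),round(robot.current_time_s(),2))
robot.pause(.2); print(force())
go(.0655,v=.05,z=.12)
go(.0655,v=.15,z=.2)
go(-.02,v=.2,z=.22)
pos,rpy=robot.current_tool_pos(),robot.current_eef_rot();np.save("w6.npy",np.r_[pos,rpy])
im=vision.grab_frame("wrist"); cv2.imwrite("pics/w6.png",im[:,:,::-1]);cv2.imwrite('pics/w6b.png',cv2.resize(im[205:355,220:345,::-1],None,fx=4,fy=4,interpolation=cv2.INTER_CUBIC))
im=vision.grab_frame("scene"); cv2.imwrite("pics/s6.png",cv2.resize(im[150:350,240:440,::-1],None,fx=3,fy=3,interpolation=cv2.INTER_CUBIC))
print(robot.current_time_s())
E
```

```text
0.0745 72.59 [6.36 1.52] 35.13
0.0725 72.54 [4.07 1.35] 35.82
0.071 71.76 [1.05 1.54] 36.38
0.0695 70.24 [-0.28  0.31] 36.93
0.068 67.93 [-0.35  0.84] 37.49
0.0655 65.54 [0.   1.23] 38.3
(0.21939004904767326, 0.6923946008290406)
41.775
```

View pics/w6b.png

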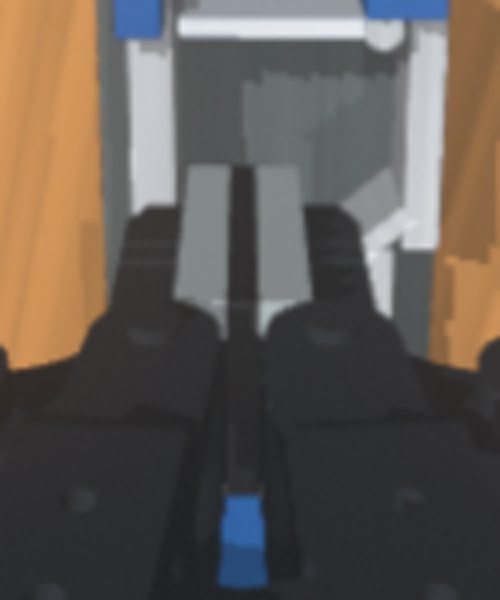

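View pics/s6.png

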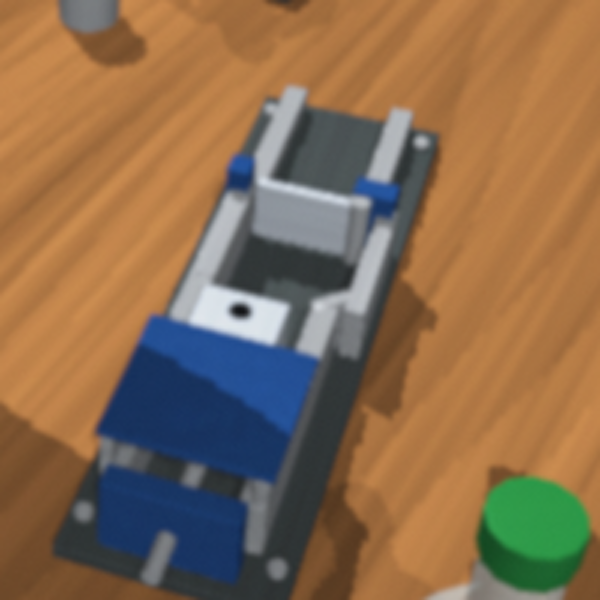

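In the scene picture the gate is shut, and the block lies half under the hood against the right wall with one hole showing. The hysteresis (8.1 N pushing, 4.1 N easing at the same position) gives 2.0 N friction and 6.1 N on the stop. I'll clear the arm for a last top view.

```bash
python3 - <<'E'
from push import *
go(-.12,v=.2,z=.22)
im=vision.grab_frame("wrist"); cv2.imwrite("pics/w7.png",im[:,:,::-1])
robot.move_to([.35,.35,.25],[180,0,102.6])
im=vision.grab_frame("top"); cv2.imwrite('pics/top7.png',cv2.resize(im[90:310,190:420,::-1],None,fx=2.7,fy=2.7,interpolation=cv2.INTER_CUBIC))
cal=vision.calibration("top");E=cal["extrinsics"]
for x in (78,80,82,84,86): print(x,((proj(cal,E,placed(C,[[x/1000,y,.048] for y in (-.024,.016)]))-[190,90]+.3)*2.7).round(0).tolist())
print(robot.current_time_s(),recognise("gate","top")[:1])
E
```

```text
78 [[343.0, 181.0], [330.0, 122.0]]
80 [[346.0, 180.0], [333.0, 121.0]]
82 [[349.0, 180.0], [336.0, 120.0]]
84 [[352.0, 179.0], [339.0, 120.0]]
86 [[355.0, 179.0], [342.0, 119.0]]
43.8417 [{'rect': [270.3, 147.8, 9.2, 31.5], 'p': 0.54}]
```

View pics/top7.png

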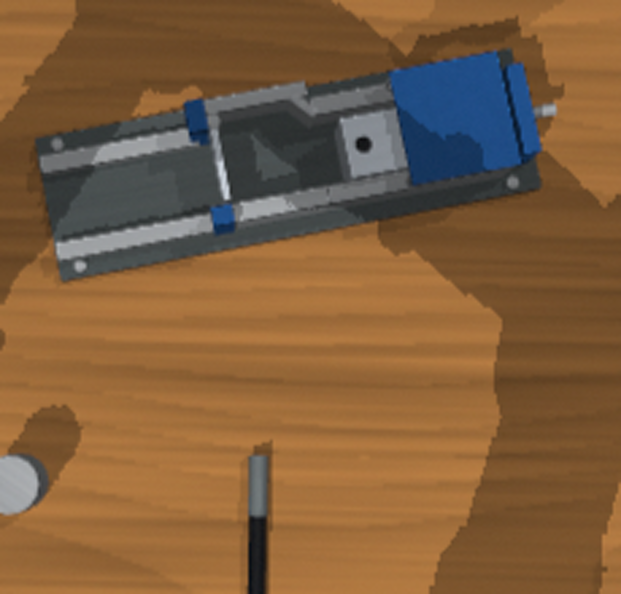

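The block's rear end is at chute x ≈ 81, which agrees with contact on the stop. The gate is shut and the other things haven't moved, so I'm handing in.

```bash
python3 -c "
from station import *
from station import workorder,robot
print(workorder.close_job(),robot.current_time_s())"
```

```text
the job is handed in; nothing more can be done
the job is handed in; nothing more can be done
```

The block was pushed through the gate and pressed against the spring stop, and it stayed there. The job was handed in at about 44 s on the robot's clock; no verdict is reported.

- **What I did:** I gripped the block across its width, laid it flat in the infeed and pushed it with shut fingers through the gate. I then crept up to the stop in small steps and held for about 0.9 s. After that I backed off at about 4 mm/s and lifted away.
- **Push force:** the tool read about 8.1 N during the hold. At the same position while easing off it read about 4.1 N. That puts friction near 2.0 N and the force on the stop near 6.1 N. I never saw more than about 8.2 N on average (roughly 1 N of reading noise).
- **Last checks:** the final top view shows the gate shut and the block flat along the right wall. Its rear end is at chute x ≈ 81 mm, against 80.5–82 mm expected from the contact point. The other things in that view have not moved.
- **Not seen directly:** the stop face is under the hood, so contact there rests on the force readings and the block's position. No check failed. The pose fits differed by 2–3 mm at most between cameras and features.

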